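Stack the twin box on the parcel scale

TASK

The two long lidded boxes go out as one consignment and must be weighed together. Pick up the long box that stands on the bench and stack it squarely on its twin on the scale, so that its four corner feet sit down in the corner recesses of the twin's lid, and let go; set it down, do not drop it. Leave the twin standing where it is on the scale, and leave the short box and the tape roll alone.

Things in the scene. Friction and masses are not known exactly. Their poses are not given: they have to be found in the camera images.
- long_box_center (a point): Box to move: grey plastic, black lid latched on (one rigid piece), 130 mm long (x), 62 wide (y), 60 high, about 0.35 kg. On the bench. Point: its centre, 30 mm above its underside; z up. Sides flush, 62 mm apart from 12 to 50 mm height: grip across the width from above. Four corner feet, 3 mm in from the edges, each 14 mm (x) by 9 (y), 12 high. May go on either way round.
- base_box_center (a point): Its twin, same shape, about 0.6 kg, loose on the scale's fixed steel pan (200 x 220 mm, 50 mm high). Point: its centre, 30 mm above its underside; z up. Lid: raised grey cross, its top 60 mm above the underside, and four black corner recesses, 26 mm (x) by 21 (y), 10 deep, open to the outside. Long box seated: its centre is 50 mm above this one, with about 9 mm of play each way.
- short_box_center (a point): Bystander: a box of the same make and look, only 90 mm long (x), 62 wide (y), 60 high. It and the long box stand in two places on the bench, either way about. Point: its centre, 30 mm above its underside; z up.
- tape: Bystander: a cardboard-brown roll of tape lying flat on the bench, outer diameter 100 mm, hole 76 mm, 48 mm high. Origin: centre of its underside; z up.
Things that resemble listed ones, but are neither listed nor needed, are in the scene too. What is shaped like the part that bears long_box_center but blue or pink is not meant.

How it is judged:
By the outcome, as a careful person would: the job done as asked, in the order asked, and still so for the second after the job is handed in, with the robot touching nothing.
It also fails if it takes over 38 s, if anything falls off the work surface, if the arm or the gripper's body presses on something with over 40 N, if the wrist force passes 120 N, or if a joint passes its speed limit or range.

ROBOT

A 6-joint arm with a two-finger parallel gripper is mounted at the origin on the work surface. World frame = base frame: x ahead of the robot, y to its left, z up, the work surface at z = 0. Lengths are in mm, angles in rad, forces in N, time in s.
With the tool pointing down it reaches from about 275 to 1000 mm from the base axis. Payload 8.4 kg.
Tool frame: the origin (TCP) lies midway between the tips of the shut fingers; the grasp point (between the pads) lies 19 mm behind it; z points along the fingers, y is the line along which they close (so a half turn about z gives the same grasp; the last joint's range is limited). The gripper opens to 85 mm and grips with 20 to 120 N. Pads are 22 mm wide; open, the fingers measure 114 mm over their backs; the gripper's body (76 mm by 85 mm) begins 54 mm behind the grasp point. The pads swing forward as they close: fully open they stand 13 mm farther back than shut.
Start: joints at [1.287, 0.353, 1.633, -0, 1.155, -0.002], TCP at [173.802, 600.351, 231.281] pointing down, gripper open.
Joint ranges: [-2.63, 2.63], [-0.92, 2.1], [0.06, 2.66], [-1.3, 4.44], [0, 2.69], [-3.02, 3.02]. Speed limits (rad/s): [2.22, 2.22, 2.79, 3.14, 3.14, 3.14].

INTERFACE

Orientations are given as [roll, pitch, yaw] about the fixed x, y, z axes, in that order (R = Rz(yaw) Ry(pitch) Rx(roll)).
In Python, from rig import monitor, imaging, r gives the robot as it stands.
- The arm moves only by the tool drive_tool, never from a script. Its argument "plan" is a list of rows, each an object of numbers: "x", "y", "z": the shift along the tool's x, y, z in units of 50 mm (1.0 is 50 mm); "ax", "ay", "az": the turn, a rotation vector about the tool's x, y, z in units of 6 degrees (1.0 is 6 degrees); "hand": the finger opening in mm, from 0 to 85.4. In form: [{"x": .., "y": .., "z": .., "ax": .., "ay": .., "az": .., "hand": ..}, ...]. A call has 1 to 8 rows; each row is the pose to reach, as a shift and turn from the pose commanded when the call began, along the tool's axes at that moment; what a row does not reach only later rows make up. A row lasts 1/10 s, in which the tool goes at most 50 mm and 8.59 degrees, less where a joint would pass 70% of its speed; a pose out of reach is approached as far as the arm can. A call with a gripper value outside its range is refused whole. The fingers move at their own pace and stop on an object; "grip_force" is the grip in N (left out, the last holds). Time passes only in rows, so rows that repeat a pose let the fingers close. It gives the time, the measured TCP pose, the force, the opening and the grip force at its end, in the units of the state.
- monitor.sense(): the state, without advancing time (a new reading comes with each control period).
- imaging.grab_frame(name): name is "side" or "top" or "wrist"; returns the picture (420x560x3 uint8, red, green, blue); there is no depth.
- imaging.camera_info(name): a dict with "mtx" (3x3 intrinsics, pixels), "R" (3x3) and "t" (3): a world point X has camera coordinates R X + t. Camera axes: x right, y down, z forward; pixel columns grow to the right and rows downward; lengths in mm; the calibration is good to about 2 mm. The wrist camera is an equidistant fisheye: a pixel r from the principal point sees the ray r / f radians off the axis. A picture is of the moment at which its call begins: read the wrist's pose just before it. camera_info takes no time and is no camera call; for the wrist camera it gives the pose at the moment of the call.
- r.sign_off(): hands the job in; it is judged then, once.
The state is a dict: "clock": time; "qpos": joint angles; "qvel": joint speeds; "joint_efforts": joint torques, N m; "eef_pos": TCP position; "tcp_rot": TCP orientation; "contact_force": force on the tool from outside, world axes, zero at the start; "wrist_torque": the same for the moment, N m; "opening": opening from 0.0 (shut) to 1.0 (fully open); "grasp_force": force on a finger pad.
Only numpy, scipy, OpenCV 4.12 (cv2) and the standard library are available. Lean on these libraries where they do the work, as an engineer would, in place of code of your own. Each camera call takes 0.05 s, during which the arm holds its last target. There are 200 camera calls.

## Working session

There is one attempt and no reset: what is moved stays moved. The work goes in short steps, Python scripts to look and compute and a tool call to move; the robot and the scene stay as the last step left them, time stands still between calls to the robot, and variables do not carry over. Pictures are saved under pics/ and viewed, at most 10 in all, crops included, and the job is handed in when it is done.

Besides the shell and the picture viewer there is one more tool, called after "Request:" by a JSON object that holds its "fn" and its "kwargs", one argument or row to a line. drive_tool: Moves the arm, as the interface text tells. Its arguments: {"type":"object","properties":{"plan":{"type":"array","items":{"type":"object","properties":{"x":{"type":"number"},"y":{"type":"number"},"z":{"type":"number"},"ax":{"type":"number"},"ay":{"type":"number"},"az":{"type":"number"},"hand":{"type":"number"}}}},"grip_force":{"type":"number"}},"required":["plan"]}

```bash
mkdir -p pics
python3 - <<'E'
from rig import monitor, imaging, r
import cv2,numpy as np
s=monitor.sense();print({k:np.round(v,3).tolist() for k,v in s.items()})
for n in("top","side"):
    i=imaging.camera_info(n);print(n,{k:np.round(i[k],3).tolist() for k in("mtx","R","t")})
    cv2.imwrite(f"pics/{n}0.png",imaging.grab_frame(n)[:,:,::-1])
E
```

```text
{'clock': 0.0, 'qpos': [1.287, 0.354, 1.634, 0.0, 1.155, -0.002], 'qvel': [0.0, 0.001, -0.001, 0.0, -0.001, 0.002], 'joint_efforts': [0.004, -60.524, -34.208, 0.0, 0.009, 0.0], 'eef_pos': [173.638, 599.892, 230.565], 'tcp_rot': [-3.14, -0.0, 2.86], 'contact_force': [-1.15, 0.424, 0.005], 'wrist_torque': [0.009, -0.04, -0.027], 'grasp_force': 0.0, 'opening': 1.004}
top {'mtx': [[499.175, 0.0, 288.971], [0.0, 499.175, 210.116], [0.0, 0.0, 1.0]], 'R': [[0.019, -1.0, -0.0], [-0.995, -0.019, -0.1], [0.1, 0.002, -0.995]], 't': [-100.718, 579.284, 1088.991]}
side {'mtx': [[383.206, 0.0, 275.904], [0.0, 383.206, 215.468], [0.0, 0.0, 1.0]], 'R': [[0.975, -0.221, -0.007], [-0.15, -0.635, -0.758], [0.163, 0.74, -0.653]], 't': [-568.565, 91.355, 1025.934]}
```

View pics/top0.png

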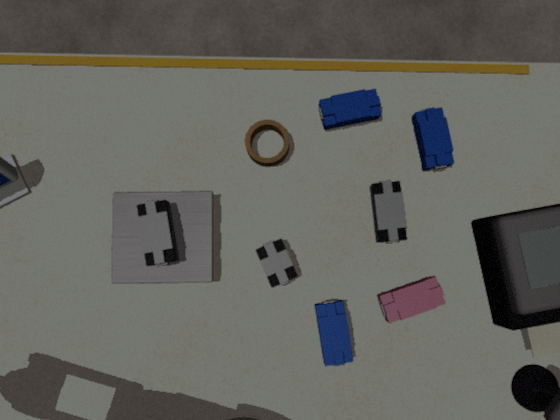

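View pics/side0.png

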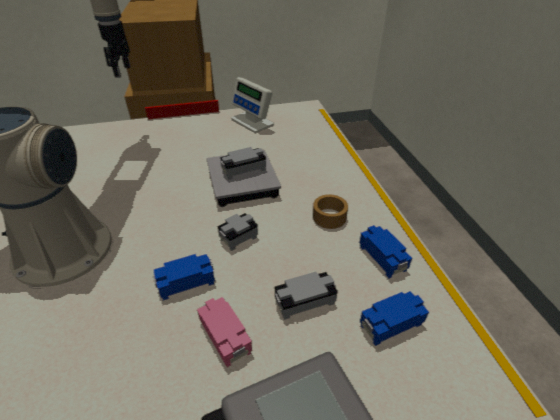

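Top view: the long box is at (389,211), the short box at (277,262), and the twin on the pan at about (158,233). The tape is at (267,143), and the blue and pink lookalikes sit to the right. Next I'll zoom in and take coarse measurements.

```bash
cat > h.py <<'E'
import numpy as np,cv2
from rig import monitor,imaging,r
from scipy.spatial.transform import Rotation as Ro
def cast(info,uv,z):
    "pinhole pixels -> world points on plane z"
    K,R,t=[np.asarray(info[k],float) for k in("mtx","R","t")]
    uv=np.atleast_2d(uv); d=np.c_[(uv-K[:2,2])/[K[0,0],K[1,1]],np.ones(len(uv))]@R
    c=-R.T@t; return c+d*((z-c[2])/d[:,2])[:,None]
def castf(info,uv,z):
    "equidistant fisheye pixels -> world points on plane z"
    K,R,t=[np.asarray(info[k],float) for k in("mtx","R","t")]
    p=(np.atleast_2d(uv)-K[:2,2])/[K[0,0],K[1,1]]; th=np.linalg.norm(p,axis=1)
    d=np.c_[p*(np.sin(th)/np.maximum(th,1e-9))[:,None],np.cos(th)]@R
    c=-R.T@t; return c+d*((z-c[2])/d[:,2])[:,None]
E
python3 - <<'E'
from h import *
im=cv2.imread("pics/top0.png");i=imaging.camera_info("top")
a=cv2.resize(im[165:260,360:420],None,fx=6,fy=6,interpolation=2);b=cv2.resize(im[185:280,120:190],None,fx=6,fy=6,interpolation=2)
cv2.imwrite("pics/crop.png",np.hstack([a,b]))
for nm,(x0,y0,x1,y1),z in(("long",(362,170,418,255),50),("base",(125,190,190,278),100),("short",(245,230,310,295),50)):
    m=(im[y0:y1,x0:x1].max(2)<50).astype(np.uint8)
    n,l,st,c=cv2.connectedComponentsWithStats(m)
    for k in range(1,n):
        if st[k,4]>15: print(nm,st[k],c[k]+[x0,y0],cast(i,c[k]+[x0,y0],z).round(1))
E
```

```text
long [30 11  9 11 82] [396.03658537 186.36585366] [[ 636.2 -325.    50. ]]
long [  8  13  19  60 374] [377.92780749 213.47593583] [[ 575.3 -285.1   50. ]]
long [36 58  9 12 92] [401.58695652 233.51086957] [[ 532.3 -336.9   50. ]]
base [ 30  10  27  65 722] [170.63711911 230.60249307] [[526.3 156.4 100. ]]
base [12 14  9 12 87] [141.25287356 209.42528736] [[569.5 219.9 100. ]]
base [20 63 10 13 98] [149.13265306 258.79591837] [[466.9 198.6 100. ]]
short [ 28   9  13  13 103] [279.05825243 245.0776699 ] [[501.9 -69.5  50. ]]
short [11 16 12 14 96] [261.65625    252.63541667] [[484.8 -31.9  50. ]]
short [ 40  36  13  14 110] [290.80909091 272.34545455] [[443.4 -96.2  50. ]]
short [23 44 12 13 99] [273.25252525 279.91919192] [[426.4 -58.5  50. ]]
```

View pics/crop.png

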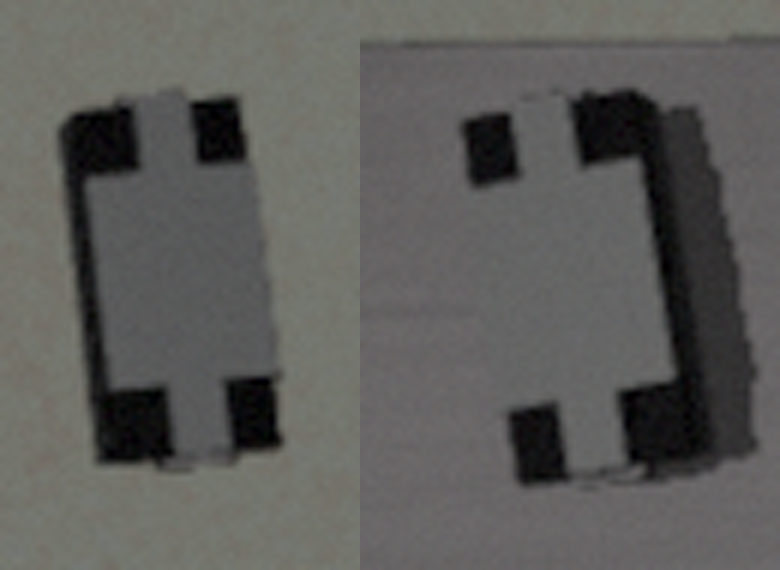

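Both lids show clearly. In the crop the long box's notch corners are (136,174), (193,163), (168,388) and (228,381). The twin's are (516,180), (580,167), (557,405) and (620,393). I'll cast these at the lid-top height and check them against the known 78 x 20 mm.

Run:
```python
from h import *
i=imaging.camera_info("top")
for p,o,z in(([[136,174],[193,163],[168,388],[228,381]],[360,165],60),([[156,180],[220,167],[197,405],[260,393]],[120,185],110)):
    w=cast(i,(np.array(p)+.5)/6-.5+o,z);c=w.mean(0);d=(w[0]+w[1]-w[2]-w[3])/2
    print(c.round(1),"yaw",np.degrees(np.arctan2(d[1],d[0])).round(2),"len",np.linalg.norm(d).round(1),"wid",np.linalg.norm(w[0]-w[1]).round(1))
s=monitor.sense();print(s["eef_pos"],s["tcp_rot"]);print(Ro.from_euler('xyz',s["tcp_rot"]).as_matrix().round(3))
w=imaging.camera_info("wrist");print(w["mtx"],(-w["R"].T@w["t"]).round(1),w["R"].round(3))
```

```text
[ 581.1 -309.1   60. ] yaw 8.74 len 79.4 wid 21.2
[521.8 187.7 110. ] yaw 12.76 len 79.4 wid 22.5
[173.67087177 599.92153253 230.61508866] [-3.14029155e+00 -1.17929123e-06  2.85979579e+00]
[[-0.961  0.278 -0.   ]
 [ 0.278  0.961 -0.001]
 [ 0.    -0.001 -1.   ]]
[[325.1922621    0.         278.36661757]
 [  0.         325.1922621  210.56638942]
 [  0.           0.           1.        ]] [101.8 620.5 374.2] [[ 0.278  0.961 -0.   ]
 [ 0.92  -0.266  0.288]
 [ 0.276 -0.08  -0.958]]
```

Both check out: lengths are 79 against 78 mm. The long box is at (581,-309) with yaw 8.7°, and the twin at (522,188) with yaw 12.8°. I'm moving above the long box now.

Request:
{"fn": "drive_tool", "kwargs": {
  "plan": [
    {"x": -12.9,"y": -15.2,"z": 0.4,"az": -4.13,"hand": 85},
    {"x": -12.9,"y": -15.2,"z": 0.4,"az": -4.13,"hand": 85},
    {"x": -12.9,"y": -15.2,"z": 0.4,"az": -4.13,"hand": 85},
    {"x": -12.9,"y": -15.2,"z": 0.4,"az": -4.13,"hand": 85},
    {"x": -12.9,"y": -15.2,"z": 0.4,"az": -4.13,"hand": 85},
    {"x": -12.9,"y": -15.2,"z": 0.4,"az": -4.13,"hand": 85},
    {"x": -12.9,"y": -15.2,"z": 0.4,"az": -4.13,"hand": 85},
    {"x": -12.9,"y": -15.2,"z": 0.4,"az": -4.13,"hand": 85}
  ]
}}

```text
invalid input
```

```bash
cat >> h.py <<'E'
def go(x,y,z,yawdeg):
    "print the shift/turn in drive_tool units to a pointing-down pose"
    s=monitor.sense();R=Ro.from_euler('xyz',s["tcp_rot"])
    T=Ro.from_euler('xyz',[np.pi,0,np.radians(yawdeg)])
    print("clock",round(s["clock"],2),"tcp",np.round(s["eef_pos"],1),"yaw",np.degrees(s["tcp_rot"]).round(1),"shift",(R.inv().apply(np.array([x,y,z])-s["eef_pos"])/50).round(2),"turn",(np.degrees((R.inv()*T).as_rotvec())/6).round(2))
E
python3 -c "
from h import *
go(581,-309,210,188.7)"
```

```text
clock 0.1 tcp [173.7 599.9 230.6] yaw [-179.9   -0.   163.9] shift [-12.88 -15.2    0.43] turn [-0.01 -0.   -4.14]
```

Request:
{"fn": "drive_tool", "kwargs": {
  "plan": [
    {"x": -12.9,"y": -15.2,"z": 0.4,"ax": 0,"ay": 0,"az": -4.13,"hand": 85},
    {"x": -12.9,"y": -15.2,"z": 0.4,"ax": 0,"ay": 0,"az": -4.13,"hand": 85},
    {"x": -12.9,"y": -15.2,"z": 0.4,"ax": 0,"ay": 0,"az": -4.13,"hand": 85},
    {"x": -12.9,"y": -15.2,"z": 0.4,"ax": 0,"ay": 0,"az": -4.13,"hand": 85},
    {"x": -12.9,"y": -15.2,"z": 0.4,"ax": 0,"ay": 0,"az": -4.13,"hand": 85},
    {"x": -12.9,"y": -15.2,"z": 0.4,"ax": 0,"ay": 0,"az": -4.13,"hand": 85},
    {"x": -12.9,"y": -15.2,"z": 0.4,"ax": 0,"ay": 0,"az": -4.13,"hand": 85},
    {"x": -12.9,"y": -15.2,"z": 0.4,"ax": 0,"ay": 0,"az": -4.13,"hand": 85}
  ]
}}

```text
clock: 0.9
eef_pos: [337.8, 233.6, 223.2]
tcp_rot: [3.142, 0.0, -2.99]
contact_force: [0.6, 0.1, 0.2]
opening: 0.995
grasp_force: 0.0
```

```bash
python3 -c "
from h import *
go(581,-309,210,188.7)"
```

```text
clock 0.9 tcp [337.8 233.6 223.2] yaw [ 180.     0.  -171.3] shift [ -3.17 -11.46   0.26] turn [ 0.    0.   -0.01]
```

Request:
{"fn": "drive_tool", "kwargs": {
  "plan": [
    {"x": -3.17,"y": -11.46,"z": 0.3,"ax": 0,"ay": 0,"az": 0,"hand": 85},
    {"x": -3.17,"y": -11.46,"z": 0.3,"ax": 0,"ay": 0,"az": 0,"hand": 85},
    {"x": -3.17,"y": -11.46,"z": 0.3,"ax": 0,"ay": 0,"az": 0,"hand": 85},
    {"x": -3.17,"y": -11.46,"z": 0.3,"ax": 0,"ay": 0,"az": 0,"hand": 85},
    {"x": -3.17,"y": -11.46,"z": 0.3,"ax": 0,"ay": 0,"az": 0,"hand": 85},
    {"x": -3.17,"y": -11.46,"z": 0.3,"ax": 0,"ay": 0,"az": 0,"hand": 85},
    {"x": -3.17,"y": -11.46,"z": 0.3,"ax": 0,"ay": 0,"az": 0,"hand": 85},
    {"x": -3.17,"y": -11.46,"z": 0.3,"ax": 0,"ay": 0,"az": 0,"hand": 85}
  ]
}}

```text
clock: 1.7
eef_pos: [501.1, -131.7, 213.0]
tcp_rot: [3.141, -0.0, -2.991]
contact_force: [0.3, 0.9, 0.1]
opening: 0.997
grasp_force: 0.0
```

Request:
{"fn": "drive_tool", "kwargs": {
  "plan": [
    {"x": -0.9,"y": -3.3,"z": 0,"ax": 0,"ay": 0,"az": 0,"hand": 85},
    {"x": -0.9,"y": -3.3,"z": 0,"ax": 0,"ay": 0,"az": 0,"hand": 85},
    {"x": -0.9,"y": -3.3,"z": 0,"ax": 0,"ay": 0,"az": 0,"hand": 85},
    {"x": -0.9,"y": -3.3,"z": 0,"ax": 0,"ay": 0,"az": 0,"hand": 85},
    {"x": -0.9,"y": -3.3,"z": 0,"ax": 0,"ay": 0,"az": 0,"hand": 85},
    {"x": -0.9,"y": -3.3,"z": 0,"ax": 0,"ay": 0,"az": 0,"hand": 85}
  ]
}}

```text
clock: 2.3
eef_pos: [569.5, -285.7, 212.4]
tcp_rot: [3.14, -0.001, -2.992]
contact_force: [-0.5, 0.6, 0.3]
opening: 0.997
grasp_force: 0.0
```

```bash
python3 -c "
from h import *
go(581,-309,210,188.7)
im=imaging.grab_frame('wrist');cv2.imwrite('pics/w1.png',im[:,:,::-1])"
```

```text
clock 2.3 tcp [ 569.5 -285.7  212.4] yaw [ 1.799e+02 -1.000e-01 -1.714e+02] shift [-0.16 -0.5   0.05] turn [ 0.01 -0.01 -0.02]
```

View pics/w1.png

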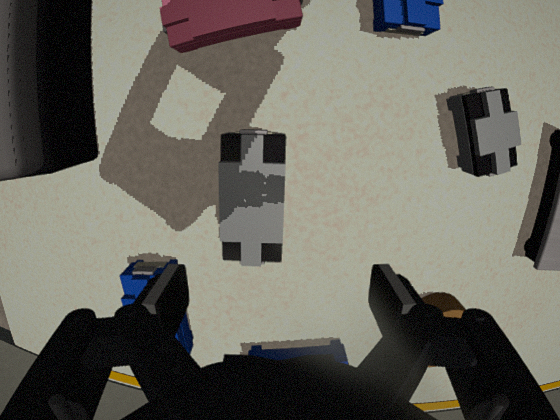

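The wrist view shows the long box at (252,197), with its notches around rows 163 and 242. I'll locate the notch corners at z=60 from this closer view.

Run:
```python
from h import *
i=imaging.camera_info("wrist")
im=cv2.imread("pics/w1.png");y0,x0=115,205
m=(im[y0:285,x0:300].max(2)<45).astype(np.uint8)
n,l,st,c=cv2.connectedComponentsWithStats(m)
for k in range(1,n):
    if st[k,4]>60: print(st[k]+[x0,y0,0,0,0])
w=castf(i,[[241,163],[264,163],[238,242],[261,242]],60);c=w.mean(0);d=(w[0]+w[1]-w[2]-w[3])/2
print(w.round(1),c.round(1),np.degrees(np.arctan2(d[1],d[0])),np.linalg.norm(d),np.linalg.norm(w[0]-w[1]))
cv2.imwrite("pics/w1c.png",cv2.resize(im[y0:285,x0:300],None,fx=3.5,fy=3.5,interpolation=2))
```

```text
[220 133  25  29 575]
[263 134  22  29 609]
[223 242  18  18 294]
[261 243  20  18 324]
[[ 543.1 -323.1   60. ]
 [ 540.1 -302.1   60. ]
 [ 621.2 -316.8   60. ]
 [ 617.7 -294.3   60. ]] [ 580.5 -309.1   60. ] -174.77392451851074 78.12489383291714 21.230027987727357
```

View pics/w1c.png

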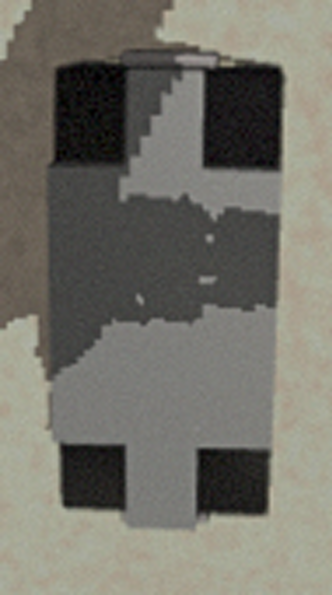

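The crop gives notch corners (126,166), (203,169), (127,443) and (197,448). I'll recompute with those.

Run:
```python
from h import *
i=imaging.camera_info("wrist")
p=np.array([[126,166],[203,169],[127,443],[197,448]])/3.5+[205,115]-.4
w=castf(i,p,60);c=w.mean(0);d=(w[0]+w[1]-w[2]-w[3])/2
e=(w[1]+w[3]-w[0]-w[2])
print(w.round(1),c.round(1),np.degrees(np.arctan2(d[1],d[0])),np.degrees(np.arctan2(e[1],e[0])),np.linalg.norm(d))
o=castf(i,np.array([[50,170],[277,170],[55,440],[270,446]])/3.5+[205,115]-.4,60);print(o.round(1),o.mean(0))
go(*c[:2],65,188.7)
```

```text
[[ 542.3 -323.6   60. ]
 [ 540.2 -303.4   60. ]
 [ 619.9 -314.    60. ]
 [ 618.3 -294.3   60. ]] [ 580.2 -308.8   60. ] -173.14357131282205 95.22654376187104 78.4028838287058
[[ 546.1 -343.7   60. ]
 [ 537.6 -284.2   60. ]
 [ 622.2 -334.5   60. ]
 [ 614.6 -274.1   60. ]] [ 580.13999896 -309.10668373   60.        ]
clock 2.35 tcp [ 569.4 -285.1  212.6] yaw [ 1.799e+02 -1.000e-01 -1.714e+02] shift [-0.15 -0.51  2.95] turn [ 0.01 -0.01 -0.01]
```

Request:
{"fn": "drive_tool", "kwargs": {
  "plan": [
    {"x": -0.15,"y": -0.5,"z": 0.6,"ax": 0,"ay": 0,"az": 0.22,"hand": 85},
    {"x": -0.15,"y": -0.5,"z": 1.4,"ax": 0,"ay": 0,"az": 0.22,"hand": 85},
    {"x": -0.15,"y": -0.5,"z": 2.2,"ax": 0,"ay": 0,"az": 0.22,"hand": 85},
    {"x": -0.15,"y": -0.5,"z": 2.8,"ax": 0,"ay": 0,"az": 0.22,"hand": 85},
    {"x": -0.15,"y": -0.5,"z": 3.3,"ax": 0,"ay": 0,"az": 0.22,"hand": 85},
    {"x": -0.15,"y": -0.5,"z": 3.7,"ax": 0,"ay": 0,"az": 0.22,"hand": 85},
    {"x": -0.15,"y": -0.5,"z": 4.0,"ax": 0,"ay": 0,"az": 0.22,"hand": 85},
    {"x": -0.15,"y": -0.5,"z": 4.0,"ax": 0,"ay": 0,"az": 0.22,"hand": 85}
  ]
}}

```text
clock: 3.15
eef_pos: [579.9, -307.8, 11.5]
tcp_rot: [3.14, -0.003, -3.013]
contact_force: [-0.4, -0.1, -0.8]
opening: 0.996
grasp_force: 0.0
```

```bash
python3 -c "
from h import *
go(580.3,-309,13,187.3);print(monitor.sense()['contact_force'])
im=imaging.grab_frame('wrist');cv2.imwrite('pics/w2.png',im[:,:,::-1])"
```

```text
clock 3.15 tcp [ 579.9 -307.8   11.5] yaw [ 179.9   -0.2 -172.6] shift [-0.   -0.02 -0.03] turn [ 0.02 -0.03  0.01]
[-0.44608782 -0.13396948 -0.83915209]
```

View pics/w2.png

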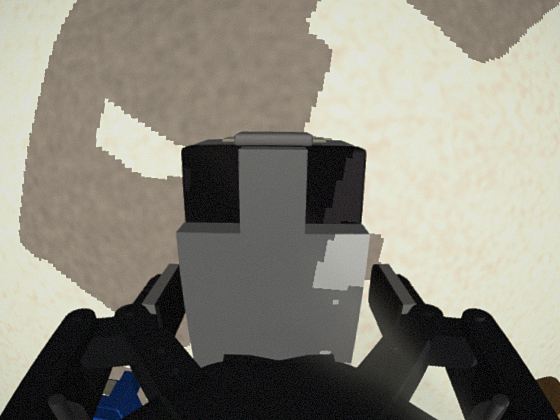

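The box edges at columns 178 and 368 lie between the pads at about 165 and 385, so the fingers straddle it. Closing now.

Request:
{"fn": "drive_tool", "kwargs": {
  "plan": [
    {"x": 0,"y": 0,"z": 0,"ax": 0,"ay": 0,"az": 0,"hand": 45},
    {"x": 0,"y": 0,"z": 0,"ax": 0,"ay": 0,"az": 0,"hand": 45},
    {"x": 0,"y": 0,"z": 0,"ax": 0,"ay": 0,"az": 0,"hand": 45},
    {"x": 0,"y": 0,"z": 0,"ax": 0,"ay": 0,"az": 0,"hand": 45},
    {"x": 0,"y": 0,"z": 0,"ax": 0,"ay": 0,"az": 0,"hand": 45},
    {"x": 0,"y": 0,"z": 0,"ax": 0,"ay": 0,"az": 0,"hand": 45}
  ],
  "grip_force": 60
}}

```text
clock: 3.8
eef_pos: [582.3, -309.9, 14.8]
tcp_rot: [-3.14, 0.002, -3.014]
contact_force: [-0.1, 1.0, 7.2]
opening: 0.721
grasp_force: 65.7
```

Request:
{"fn": "drive_tool", "kwargs": {
  "plan": [
    {"x": 0,"y": 0,"z": -0.2,"ax": 0,"ay": 0,"az": 0,"hand": 45},
    {"x": 0,"y": 0,"z": -0.8,"ax": 0,"ay": 0,"az": 0,"hand": 45},
    {"x": 0,"y": 0,"z": -1.6,"ax": 0,"ay": 0,"az": 0,"hand": 45},
    {"x": 0,"y": 0,"z": -2.4,"ax": 0,"ay": 0,"az": 0,"hand": 45},
    {"x": 0,"y": 0,"z": -3.2,"ax": 0,"ay": 0,"az": 0,"hand": 45},
    {"x": 0,"y": 0,"z": -3.8,"ax": 0,"ay": 0,"az": 0,"hand": 45},
    {"x": 0,"y": 0,"z": -4,"ax": 0,"ay": 0,"az": 0,"hand": 45},
    {"x": 0,"y": 0,"z": -4,"ax": 0,"ay": 0,"az": 0,"hand": 45}
  ]
}}

```text
clock: 4.6
eef_pos: [581.8, -309.8, 214.8]
tcp_rot: [-3.14, 0.002, -3.014]
contact_force: [-0.5, -0.3, -2.6]
opening: 0.719
grasp_force: 66.1
```

```bash
python3 -c "
from h import *
go(450,60,210,190.0);go(522,188,210,192.8);print(monitor.sense()['contact_force'])"
```

```text
clock 4.6 tcp [ 581.8 -309.8  214.8] yaw [-1.799e+02  1.000e-01 -1.727e+02] shift [1.67 7.67 0.08] turn [-0.02  0.02 -0.45]
clock 4.6 tcp [ 581.8 -309.8  214.8] yaw [-1.799e+02  1.000e-01 -1.727e+02] shift [-0.08 10.03  0.08] turn [-0.02  0.02 -0.91]
[-0.45112505 -0.3037392  -2.57589042]
```

It's gripped and lifted: the opening is 61.5 mm. Now carrying it over the twin.

Request:
{"fn": "drive_tool", "kwargs": {
  "plan": [
    {"x": -0.08,"y": 10.03,"z": 0.1,"ax": 0,"ay": 0,"az": -0.9,"hand": 45},
    {"x": -0.08,"y": 10.03,"z": 0.1,"ax": 0,"ay": 0,"az": -0.9,"hand": 45},
    {"x": -0.08,"y": 10.03,"z": 0.1,"ax": 0,"ay": 0,"az": -0.9,"hand": 45},
    {"x": -0.08,"y": 10.03,"z": 0.1,"ax": 0,"ay": 0,"az": -0.9,"hand": 45},
    {"x": -0.08,"y": 10.03,"z": 0.1,"ax": 0,"ay": 0,"az": -0.9,"hand": 45},
    {"x": -0.08,"y": 10.03,"z": 0.1,"ax": 0,"ay": 0,"az": -0.9,"hand": 45},
    {"x": -0.08,"y": 10.03,"z": 0.1,"ax": 0,"ay": 0,"az": -0.9,"hand": 45},
    {"x": -0.08,"y": 10.03,"z": 0.1,"ax": 0,"ay": 0,"az": -0.9,"hand": 45}
  ]
}}

```text
clock: 5.4
eef_pos: [531.5, 89.2, 206.9]
tcp_rot: [3.141, -0.003, -2.92]
contact_force: [0.9, -0.3, -1.5]
opening: 0.72
grasp_force: 66.6
```

```bash
python3 -c "
from h import *
im=imaging.grab_frame('wrist');cv2.imwrite('pics/w3.png',im[:,:,::-1])
i=imaging.camera_info('wrist');np.savez('w3.npz',**i)
go(522,188,215,192.8)"
```

```text
clock 5.45 tcp [530.6  95.8 206.9] yaw [ 179.8   -0.2 -167.2] shift [-0.24  1.84 -0.15] turn [ 0.04 -0.03 -0.  ]
```

View pics/w3.png

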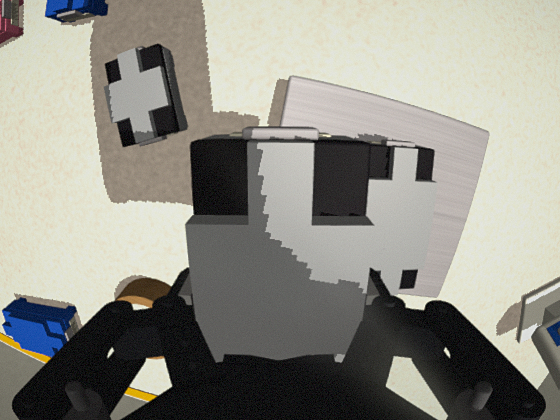

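The twin's lid is visible beside the held box. Its notch corners are (391,179), (416,181) and (400,270), and the first and last are diagonal. The held box's near notches are at about (247,217) and (313,222). I'll cast both and correct for the arm having moved 6.6 mm before the pose was read.

Run:
```python
from h import *
i=np.load("w3.npz")
w=castf(i,[[391,179],[416,181],[400,270]],110)-[-.9,6.6,0]
d=w[2]-w[1]
print(w.round(1),"c",((w[0]+w[2])/2).round(1),"yaw",np.degrees(np.arctan2(d[1],d[0])).round(1),"len",np.linalg.norm(d).round(1),"wid",np.linalg.norm(w[0]-w[1]).round(1))
h=castf(i,[[247,217],[313,222]],252)
R=Ro.from_euler('xyz',np.radians([180,0,-167.2]))
print("held in tool",R.inv().apply(h-[530.6,95.8,206.9]).round(1))
im=cv2.imread("pics/w3.png")
print("edges",R.inv().apply(castf(i,[[187,222],[372,225]],252)-[530.6,95.8,206.9]).round(1))
g=cv2.cvtColor(im,cv2.COLOR_BGR2GRAY);c=cv2.goodFeaturesToTrack(g[165:285,380:440],8,.1,8).reshape(-1,2);print(cv2.cornerSubPix(g,(c+[380,165]).astype(np.float32),(3,3),(-1,-1),(3,20,.01)).round(1))
go(522,188,207,192.8)
```

```text
[[483.9 170.2 110. ]
 [480.  192.  110. ]
 [557.9 205.1 110. ]] c [520.9 187.7 110. ] yaw 9.6 len 79.0 wid 22.1
held in tool [[ 42.9  -9.7 -45.1]
 [ 41.2  11.4 -45.1]]
edges [[ 41.1 -29.7 -45.1]
 [ 40.   31.3 -45.1]]
[[417.5 269.2]
 [391.5 179.6]
 [402.2 269.7]
 [414.8 180.4]
 [432.8 181.5]]
clock 5.45 tcp [530.6  95.8 206.9] yaw [ 179.8   -0.2 -167.2] shift [-0.24  1.84  0.01] turn [ 0.04 -0.03 -0.  ]
```

The twin is at (521.3,187.7) with yaw about 11°, which agrees with the top view. The box sits about 2.5 mm along tool x in the grip. The TCP target is (524,187.4) with yaw 191°.

Request:
{"fn": "drive_tool", "kwargs": {
  "plan": [
    {"x": -0.27,"y": 1.3,"z": 0,"ax": 0,"ay": 0,"az": 0.3,"hand": 45},
    {"x": -0.27,"y": 1.8,"z": 0,"ax": 0,"ay": 0,"az": 0.3,"hand": 45},
    {"x": -0.27,"y": 1.8,"z": 0.3,"ax": 0,"ay": 0,"az": 0.3,"hand": 45},
    {"x": -0.27,"y": 1.8,"z": 0.7,"ax": 0,"ay": 0,"az": 0.3,"hand": 45},
    {"x": -0.27,"y": 1.8,"z": 1.0,"ax": 0,"ay": 0,"az": 0.3,"hand": 45},
    {"x": -0.27,"y": 1.8,"z": 1.0,"ax": 0,"ay": 0,"az": 0.3,"hand": 45},
    {"x": -0.27,"y": 1.8,"z": 1.0,"ax": 0,"ay": 0,"az": 0.3,"hand": 45}
  ]
}}

```text
clock: 6.15
eef_pos: [526.0, 178.0, 158.0]
tcp_rot: [-3.141, -0.003, -2.951]
contact_force: [0.7, -0.2, -2.5]
opening: 0.72
grasp_force: 67.3
```

```bash
python3 -c "
from h import *
go(524,187.4,115,191)"
```

```text
clock 6.15 tcp [526. 178. 158.] yaw [-180.    -0.2 -169.1] shift [0.   0.19 0.86] turn [-0.   -0.03 -0.02]
```

Request:
{"fn": "drive_tool", "kwargs": {
  "plan": [
    {"x": 0,"y": 0.19,"z": 0,"ax": 0,"ay": 0,"az": 0,"hand": 45},
    {"x": 0,"y": 0.19,"z": 0.25,"ax": 0,"ay": 0,"az": 0,"hand": 45},
    {"x": 0,"y": 0.19,"z": 0.5,"ax": 0,"ay": 0,"az": 0,"hand": 45},
    {"x": 0,"y": 0.19,"z": 0.5,"ax": 0,"ay": 0,"az": 0,"hand": 45},
    {"x": 0,"y": 0.19,"z": 0.5,"ax": 0,"ay": 0,"az": 0,"hand": 45}
  ]
}}

```text
clock: 6.65
eef_pos: [524.6, 187.5, 133.5]
tcp_rot: [-3.141, -0.001, -2.951]
contact_force: [-0.5, 0.2, -2.2]
opening: 0.72
grasp_force: 67.4
```

```bash
python3 -c "
from h import *
go(524,187.4,115,191)
im=imaging.grab_frame('side')[90:215,180:310,::-1];a=cv2.resize(im,None,fx=3,fy=3,interpolation=2)
b=cv2.resize(imaging.grab_frame('wrist')[:,:,::-1],(500,375))[:, 110:]
cv2.imwrite('pics/s4.png',np.hstack([a,b]))"
```

```text
clock 6.65 tcp [524.6 187.5 133.5] yaw [-1.800e+02 -1.000e-01 -1.691e+02] shift [0.01 0.   0.37] turn [-0.   -0.01 -0.01]
```

View pics/s4.png

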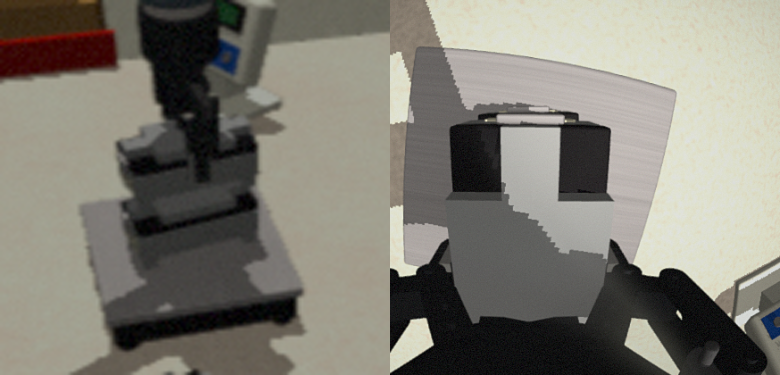

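The held box is parallel to the twin and directly above it: side-crop edges are 120–257 against 127–257. I'll lower it gently now.

Request:
{"fn": "drive_tool", "kwargs": {
  "plan": [
    {"x": 0,"y": 0,"z": 0.06,"ax": 0,"ay": 0,"az": 0,"hand": 45},
    {"x": 0,"y": 0,"z": 0.12,"ax": 0,"ay": 0,"az": 0,"hand": 45},
    {"x": 0,"y": 0,"z": 0.18,"ax": 0,"ay": 0,"az": 0,"hand": 45},
    {"x": 0,"y": 0,"z": 0.22,"ax": 0,"ay": 0,"az": 0,"hand": 45},
    {"x": 0,"y": 0,"z": 0.26,"ax": 0,"ay": 0,"az": 0,"hand": 45},
    {"x": 0,"y": 0,"z": 0.3,"ax": 0,"ay": 0,"az": 0,"hand": 45},
    {"x": 0,"y": 0,"z": 0.3,"ax": 0,"ay": 0,"az": 0,"hand": 45}
  ]
}}

```text
clock: 7.45
eef_pos: [524.9, 187.7, 118.9]
tcp_rot: [-3.142, -0.0, -2.951]
contact_force: [0.3, 0.8, -2.5]
opening: 0.722
grasp_force: 67.4
```

The underside is at about 104 mm with no contact, so the feet are inside the recesses.

Request:
{"fn": "drive_tool", "kwargs": {
  "plan": [
    {"x": 0,"y": 0,"z": 0.02,"ax": 0,"ay": 0,"az": 0,"hand": 45},
    {"x": 0,"y": 0,"z": 0.04,"ax": 0,"ay": 0,"az": 0,"hand": 45},
    {"x": 0,"y": 0,"z": 0.06,"ax": 0,"ay": 0,"az": 0,"hand": 45},
    {"x": 0,"y": 0,"z": 0.06,"ax": 0,"ay": 0,"az": 0,"hand": 45}
  ]
}}

```text
clock: 7.85
eef_pos: [525.0, 187.7, 116.1]
tcp_rot: [-3.142, -0.0, -2.951]
contact_force: [0.3, 0.5, -2.7]
opening: 0.716
grasp_force: 67.4
```

Request:
{"fn": "drive_tool", "kwargs": {
  "plan": [
    {"x": 0,"y": 0,"z": 0.02,"ax": 0,"ay": 0,"az": 0,"hand": 45},
    {"x": 0,"y": 0,"z": 0.02,"ax": 0,"ay": 0,"az": 0,"hand": 45}
  ]
}}

```text
clock: 8.05
eef_pos: [525.0, 187.7, 115.1]
tcp_rot: [-3.142, -0.0, -2.951]
contact_force: [0.5, 0.4, -2.3]
opening: 0.72
grasp_force: 67.4
```

Request:
{"fn": "drive_tool", "kwargs": {
  "plan": [
    {"x": 0,"y": 0,"z": 0.02,"ax": 0,"ay": 0,"az": 0,"hand": 45},
    {"x": 0,"y": 0,"z": 0.02,"ax": 0,"ay": 0,"az": 0,"hand": 45}
  ]
}}

```text
clock: 8.25
eef_pos: [525.2, 187.7, 114.8]
tcp_rot: [-3.142, 0.0, -2.951]
contact_force: [-3.0, -0.4, 4.6]
opening: 0.716
grasp_force: 68.3
```

Contact at z = 114.8, exactly the seated height. Releasing gradually, then retreating.

Request:
{"fn": "drive_tool", "kwargs": {
  "plan": [
    {"x": 0,"y": 0,"z": 0,"ax": 0,"ay": 0,"az": 0,"hand": 62},
    {"x": 0,"y": 0,"z": 0,"ax": 0,"ay": 0,"az": 0,"hand": 66},
    {"x": 0,"y": 0,"z": 0,"ax": 0,"ay": 0,"az": 0,"hand": 72},
    {"x": 0,"y": 0,"z": 0,"ax": 0,"ay": 0,"az": 0,"hand": 80},
    {"x": 0,"y": 0,"z": 0,"ax": 0,"ay": 0,"az": 0,"hand": 85},
    {"x": 0,"y": 0,"z": 0,"ax": 0,"ay": 0,"az": 0,"hand": 85},
    {"x": 0,"y": 0,"z": 0,"ax": 0,"ay": 0,"az": 0,"hand": 85}
  ],
  "grip_force": 20
}}

```text
clock: 8.95
eef_pos: [525.1, 187.7, 114.2]
tcp_rot: [-3.142, -0.0, -2.951]
contact_force: [0.2, 0.4, -0.1]
opening: 0.995
grasp_force: 0.0
```

Request:
{"fn": "drive_tool", "kwargs": {
  "plan": [
    {"x": 0,"y": 0,"z": -0.3,"ax": 0,"ay": 0,"az": 0,"hand": 85},
    {"x": 0,"y": 0,"z": -0.8,"ax": 0,"ay": 0,"az": 0,"hand": 85},
    {"x": 0,"y": 0,"z": -1.5,"ax": 0,"ay": 0,"az": 0,"hand": 85},
    {"x": 0,"y": 0,"z": -2.3,"ax": 0,"ay": 0,"az": 0,"hand": 85},
    {"x": 0,"y": 0,"z": -3,"ax": 0,"ay": 0,"az": 0,"hand": 85},
    {"x": 0,"y": -1,"z": -3,"ax": 0,"ay": 0,"az": 0,"hand": 85},
    {"x": 0,"y": -2,"z": -3,"ax": 0,"ay": 0,"az": 0,"hand": 85},
    {"x": 0,"y": -3,"z": -3,"ax": 0,"ay": 0,"az": 0,"hand": 85}
  ]
}}

```text
clock: 9.75
eef_pos: [553.6, 39.2, 264.7]
tcp_rot: [-3.141, 0.001, -2.95]
contact_force: [0.8, 0.2, 0.1]
opening: 0.999
grasp_force: 0.0
```

Request:
{"fn": "drive_tool", "kwargs": {
  "plan": [
    {"x": 0,"y": -0.5,"z": 0,"ax": 0,"ay": 0,"az": 0,"hand": 85},
    {"x": 0,"y": -1,"z": 0,"ax": 0,"ay": 0,"az": 0,"hand": 85},
    {"x": 0,"y": -1,"z": 0,"ax": 0,"ay": 0,"az": 0,"hand": 85},
    {"x": 0,"y": -1,"z": 0,"ax": 0,"ay": 0,"az": 0,"hand": 85}
  ]
}}

```text
clock: 10.15
eef_pos: [562.8, -8.8, 264.1]
tcp_rot: [3.141, -0.0, -2.953]
contact_force: [-0.5, -0.2, -0.6]
opening: 0.995
grasp_force: 0.0
```

```bash
python3 -c "
from h import *
t=imaging.grab_frame('top');i=imaging.camera_info('top')
s=imaging.grab_frame('side')
a=cv2.resize(s[120:215,190:290,::-1],None,fx=4,fy=4,interpolation=2);b=cv2.resize(t[185:280,100:195,::-1],None,fx=4,fy=4,interpolation=2)
cv2.imwrite('pics/f.png',np.hstack([a,b]));print(monitor.sense()['eef_pos'])"
```

```text
[562.71976631  -7.85843801 264.09155827]
```

View pics/f.png

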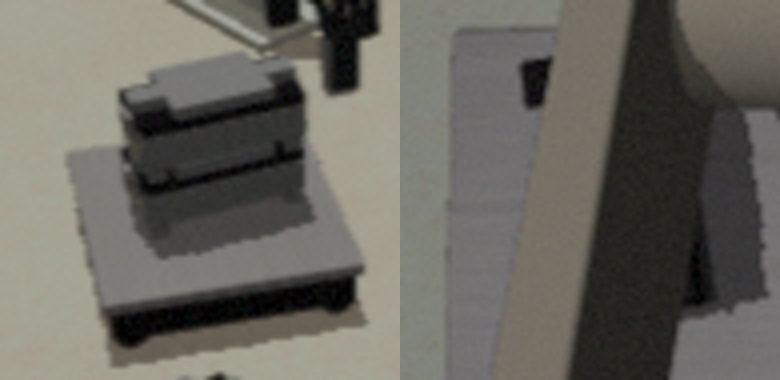

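The side view shows the box sitting level and flush on its twin, with its feet (crop 170,178 and 280,150) down in the recesses. The arm is clear, so I'm handing in.

```bash
python3 -c "
from rig import r
print(r.sign_off())"
```

```text
the job is handed in; nothing more can be done
None
```

The long box is stacked squarely on its twin on the scale with its feet in the lid recesses, released and handed in at about 10 s; the twin, short box and tape roll were left alone.

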